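First-off samples onto their checking nests

TASK

Set out the first-off samples from the moulding machine for checking: put each of the four lime-green mouldings (large round pot, small round pot, square pot, oblong trough) centred inside the white outline of its own shape and size on the black checking nests, still rim down, with the square pot and the trough turned to line up with their outlines. Leave the amber jar and the brass core standing where they are.

Things in the scene. Friction and masses are not known exactly. Their poses are not given: they have to be found in the camera images.
- pot_large: The large round pot, rim down: 70 mm high, rim 68 mm across and 7 mm high at the bottom, wall above it tapering from 62 mm across to 55 mm at the top; 35 to 70 g. Loose, lime green plastic, standing on its rim with its spoked base on top (closed for all practical purposes: grip it from outside). Origin: centre of its underside, on the bench; z up.
- pot_small: The small round pot, rim down: 46 mm high, rim 46 mm across and 7 mm high, wall above it tapering from 41 mm to 36 mm across at the top; 17 to 35 g. Loose, lime green plastic, standing on its rim with its spoked base on top (closed for all practical purposes: grip it from outside). Origin: centre of its underside, on the bench; z up.
- pot_square: The square pot, rim down: 58 mm high, rim 60 by 60 mm and 7 mm high, upright walls above it 54 by 54 mm; 35 to 70 g. Loose, lime green plastic, standing on its rim with its spoked base on top (closed for all practical purposes: grip it from outside). Origin: centre of its underside, on the bench; z up. x and y run square to its sides; any quarter turn is as good as another.
- trough: The oblong trough, rim down: 48 mm high, rim 102 mm (along its x) by 50 mm (along its y) and 7 mm high, upright walls above it 96 by 44 mm; 38 to 77 g. Loose, lime green plastic, standing on its rim with its spoked base on top (closed for all practical purposes: grip it from outside). Origin: centre of its underside, on the bench; z up. Half a turn makes no difference.
- nest_large: Nest of the large round pot: black disc 104 mm across, 6 mm thick, with a white circle of 78 mm inner diameter printed about its centre. Fixed: do not move. Origin: centre of its underside; z up; its top, on which the part stands, is 6 mm above the bench.
- nest_small: Nest of the small round pot: black disc 82 mm across, 6 mm thick, with a white circle of 56 mm inner diameter printed about its centre. Fixed: do not move. Origin: centre of its underside; z up; its top, on which the part stands, is 6 mm above the bench.
- nest_square: Nest of the square pot: black square plate 96 by 96 mm, 6 mm thick, with a white square outline of 70 by 70 mm inside printed about its centre, sides along its x and y. Fixed: do not move. Origin: centre of its underside; z up; its top, on which the part stands, is 6 mm above the bench.
- nest_trough: Nest of the trough: black oblong plate 134 mm (along its x) by 82 mm (along its y), 6 mm thick, with a white oblong outline of 112 by 60 mm inside printed about its centre, long side along its x. Fixed: do not move. Origin: centre of its underside; z up; its top, on which the part stands, is 6 mm above the bench.
- jar: Bystander, to be left alone: amber jar with a white cap, 42 mm across, 65 mm high, standing loose on the bench among the mouldings. Origin: centre of its underside.
- core: Bystander, to be left alone: turned brass core pin with a round foot 38 mm across, 56 mm high, standing loose on the bench among the mouldings. Origin: centre of its underside.

How it is judged:
By the outcome, as a careful person would: the job done as asked, in the order asked, and still so for the second after the job is handed in, with the robot touching nothing.
It also fails if it takes over 118 s, if anything falls off the work surface, if the arm or the gripper's body presses on something with over 40 N, if the wrist force passes 120 N, or if a joint passes its speed limit or range.

ROBOT

A 6-joint arm with a two-finger parallel gripper is mounted at the origin on the work surface. World frame = base frame: x ahead of the robot, y to its left, z up, the work surface at z = 0. Lengths are in m, angles in degrees, forces in N, time in s.
With the tool pointing down it reaches from about 0.35 to 0.875 m from the base axis. Payload 4.2 kg.
Tool frame: the origin (TCP) lies midway between the tips of the shut fingers; the grasp point (between the pads) lies 19 mm behind it; z points along the fingers, y is the line along which they close (so a half turn about z gives the same grasp; the last joint's range is limited). The gripper opens to 87 mm and grips with 3 to 60 N. Pads are 19 mm wide; open, the fingers measure 117 mm over their backs; the gripper's body (75 mm by 190 mm) begins 51 mm behind the grasp point.
Start: joints at [87.41, 22.042, 0.453, 0, -68.411, -14.817], TCP at [0.187, 0.596, 0.223] pointing down, gripper open.
Joint ranges: [-179.83, 179.83], [-69.29, 118.12], [-61.27, 80.66], [-181.25, 117.63], [-171.15, -9.14], [-177.46, 177.46]. Speed limits (degrees/s): [159.86, 159.86, 180, 180, 180, 180].

INTERFACE

Orientations are given as a 3x3 rotation matrix whose columns are the frame's x, y, z axes.
In Python, from station import r gives the robot as it stands.
- The arm moves only by the tool steer_hand, called after "Emit:" in YAML: its name, and indented under it one key for each argument. Schema: {"type":"object","properties":{"moves":{"type":"array","items":{"type":"object","properties":{"jaw":{"type":"number"},"tx":{"type":"number"},"ty":{"type":"number"},"tz":{"type":"number"},"rx":{"type":"number"},"ry":{"type":"number"},"rz":{"type":"number"}},"additionalProperties":false,"required":["jaw"]},"minItems":1,"maxItems":8},"only":{"type":"string"},"quiet":{"type":"boolean"},"lines":{"type":"string"}},"required":["moves"],"additionalProperties":false}. moves is a list of rows, 1 to 8 of them, each an object with the fields jaw (the opening from 0.0 (shut) to 1.0 (fully open)), tx, ty, tz (the shift in fractions of the full range, 1 being 0.75 m), rx, ry, rz (a rotation vector in shares of 45 degrees (1.0 is 45 degrees)); a field left out counts as zero (the opening has to be given); each row is the pose to reach, as a shift and turn from the pose commanded when the call began, along the tool's axes at that moment; what a row does not reach only later rows make up. A row lasts 1/10 s, in which the tool goes at most 0.05 m and 8.59 degrees, less where a joint would pass 70% of its speed; a pose out of reach is approached as far as the arm can. The fingers move at their own pace and stop on an object; the grip force is fixed at half the most. Time passes only in rows, so rows that do not move let the fingers close. The tool returns the time, the measured TCP pose, the force, the opening and the grip force at its end. only (a regular expression) keeps the lines of the reply that match it, lines (a string "A,B") keeps lines A to B, and quiet returns only ok. Input that does not fit is refused with a message, and nothing moves.
- r.sense(): the state, without advancing time (a new reading comes with each control period).
- r.capture(name): name is "side" or "top"; returns a dict with "pixels" (420x560x3 uint8, red, green, blue), "z_map" (420x560 float32, m along the optical axis (not along the pixel's ray), 0 where there is no reading), "K" (3x3 intrinsics, pixels), "world_from_camera" (4x4, takes a point from camera to world coordinates). Camera axes: x right, y up, looking along -z (the intrinsics and any distortion apply to the point x, -y, -z); pixel columns grow to the right and rows downward; lengths in m; the calibration is good to about 2 mm. A picture is of the moment at which its call begins.
- r.finish_job(): hands the job in; it is judged then, once.
The state is a dict: "time_s": time; "joints": joint angles; "joint_velocities": joint speeds; "effort": joint torques, N m; "tcp_pos": TCP position; "ee_rot": TCP orientation; "wrist_force": force on the tool from outside, world axes, zero at the start; "moment": the same for the moment, N m; "gripper_width": opening from 0.0 (shut) to 1.0 (fully open); "gripper_force": force on a finger pad.
Only numpy, scipy, OpenCV 4.12 (cv2) and the standard library are available. Lean on these libraries where they do the work, as an engineer would, in place of code of your own. Each camera call takes 0.05 s, during which the arm holds its last target. There are 200 camera calls.

## Working session

There is one attempt and no reset: what is moved stays moved. The work goes in short steps, Python scripts to look and compute and a tool call to move; the robot and the scene stay as the last step left them, time stands still between calls to the robot, and variables do not carry over. Pictures are saved under pics/ and viewed, at most 14 in all, crops included, and the job is handed in when it is done.

```bash
ls; mkdir -p pics
```

Run:
```python
from station import r
import cv2,numpy as np
for n in("top","side"):
    c=r.capture(n); cv2.imwrite(f"pics/{n}0.png",c["pixels"][...,::-1]); np.savez(f"{n}0.npz",**c)
    print(n,c["K"],c["world_from_camera"].round(3),[k for k in c])
s=r.sense();print(s["time_s"],s["tcp_pos"],s["ee_rot"],s["gripper_width"])
```

```text
pics
station.py
top [[479.08326419   0.         275.51530914]
 [  0.         479.08326419 202.43374301]
 [  0.           0.           1.        ]] [[ 0.029  0.996 -0.085  0.397]
 [-0.999  0.027 -0.026 -0.019]
 [-0.024  0.086  0.996  1.351]
 [ 0.     0.     0.     1.   ]] ['pixels', 'z_map', 'K', 'world_from_camera']
side [[499.31589873   0.         279.30114974]
 [  0.         499.31589873 219.63575711]
 [  0.           0.           1.        ]] [[ 0.988  0.112 -0.103  0.382]
 [-0.152  0.705 -0.693 -0.8  ]
 [-0.005  0.7    0.714  0.877]
 [ 0.     0.     0.     1.   ]] ['pixels', 'z_map', 'K', 'world_from_camera']
0.1 [0.18678564 0.5958684  0.22155658] [[ 9.54158792e-01 -2.99300445e-01 -4.94103911e-04]
 [-2.99300836e-01 -9.54156888e-01 -1.90841202e-03]
 [ 9.97359159e-05  1.96881382e-03 -9.99998057e-01]] 0.999872966605592
```

View pics/top0.png

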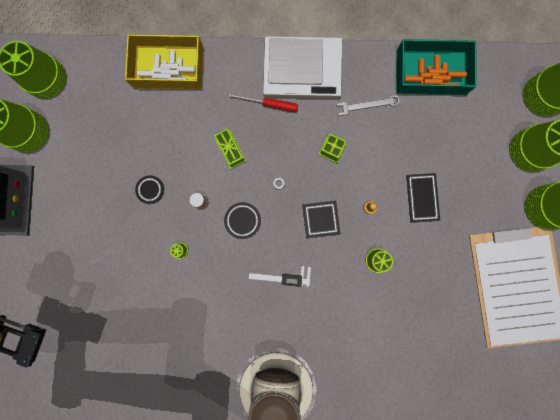

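View pics/side0.png

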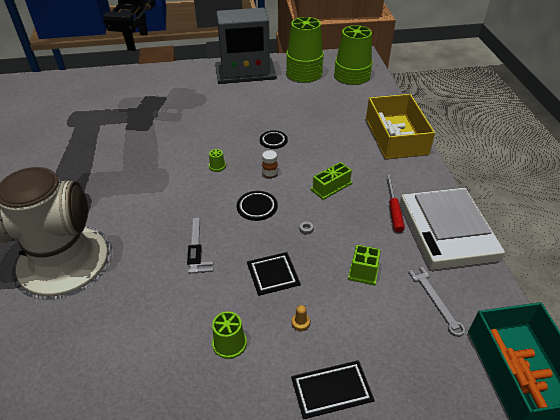

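The top view shows the small pot at (178,251), large pot (380,261), square pot (334,148) and trough (230,148). The nests are small (149,189), large (242,220), square (321,219) and trough (423,197); the jar is at (197,200) and the core at (370,207). The side view shows the same layout, with nothing occluded.

Create m.py:
```python
import numpy as np,cv2
H=dict(pot_large=.07,pot_small=.046,pot_square=.058,trough=.048)
def ray(c,uv,z):
    K=c["K"];T=c["world_from_camera"];uv=np.asarray(uv,float).reshape(-1,2)
    d=np.c_[(uv[:,0]-K[0,2])/K[0,0],-(uv[:,1]-K[1,2])/K[1,1],-np.ones(len(uv))]@T[:3,:3].T
    return (T[:3,3]+d*((z-T[2,3])/d[:,2])[:,None])[:,:2]
def world(c):
    K=c["K"];T=c["world_from_camera"];v,u=np.mgrid[:420,:560];z=c["z_map"]
    return np.stack([(u-K[0,2])/K[0,0]*z,-(v-K[1,2])/K[1,1]*z,-z],-1)@T[:3,:3].T+T[:3,3]
def fit(p,rnd):
    p=(p*1e4).astype(np.float32)
    if rnd: (x,y),q=cv2.minEnclosingCircle(p);return [round(v/1e4,4) for v in(x,y,2*q)]
    (x,y),(w,h),a=cv2.minAreaRect(p)
    if w<h:w,h,a=h,w,a+90
    return [round(x/1e4,4),round(y/1e4,4),round(w/1e4,4),round(h/1e4,4),round((a+90)%180-90,1)]
def measure(c,verbose=True):
    W=world(c);hsv=cv2.cvtColor(c["pixels"],cv2.COLOR_RGB2HSV);out=[]
    box=(W[...,0]>.3)&(W[...,0]<.8)&(abs(W[...,1])<.42)
    ok=box&(c["z_map"]>0)
    g=ok&(hsv[...,0]>30)&(hsv[...,0]<55)&(hsv[...,1]>130)&(hsv[...,2]>40)
    n,L,S,C=cv2.connectedComponentsWithStats(g.astype(np.uint8),connectivity=8)
    for i in range(1,n):
        if S[i,4]<60: continue
        m=L==i;h=np.percentile(W[m][:,2],95)
        t=m&(W[...,2]>h-.004);v,u=np.nonzero(t)
        k=min(H.values(),key=lambda a:min(abs(a-h),abs(a+.006-h)))
        p=ray(c,np.c_[u,v],h)
        print("green",C[i].round(),"h",h.round(4),"circ",fit(p,1),"rect",fit(p,0))
    w=ok&(hsv[...,1]<60)&(hsv[...,2]>150)&(W[...,2]<.015)
    n,L,S,C=cv2.connectedComponentsWithStats(w.astype(np.uint8),connectivity=8)
    for i in range(1,n):
        if S[i,4]<40: continue
        v,u=np.nonzero(L==i);p=ray(c,np.c_[u,v],.006)
        print("white",C[i].round(),S[i,4],"z",np.median(W[L==i][:,2]).round(4),"circ",fit(p,1),"rect",fit(p,0))
    o=ok&(W[...,2]>.025)&~g
    n,L,S,C=cv2.connectedComponentsWithStats(o.astype(np.uint8),connectivity=8)
    for i in range(1,n):
        if S[i,4]>30: print("other",C[i].round(),S[i,4],W[L==i].mean(0).round(3),W[L==i].max(0).round(3))
```

Run:
```python
from m import *
for n in("top","side"):
    print(n);measure(dict(np.load(n+"0.npz")))
```

```text
top
green [229. 148.] h 0.0543 circ [0.6588, 0.1528, 0.0988] rect [0.6595, 0.1504, 0.0926, 0.0419, 28.4]
green [332. 148.] h 0.0633 circ [0.6663, -0.1383, 0.0662] rect [0.6668, -0.1376, 0.0529, 0.0522, -25.2]
green [179. 250.] h 0.0514 circ [0.3708, 0.2816, 0.035] rect [0.3697, 0.2814, 0.0324, 0.031, -43.1]
green [379. 260.] h 0.0755 circ [0.3594, -0.2693, 0.0539] rect [0.3592, -0.2694, 0.0523, 0.0513, -43.9]
white [353. 107.] 157 z 0.0087 circ [0.7964, -0.2076, 0.114] rect [0.786, -0.2079, 0.1138, 0.0292, -88.8]
white [326. 223.] 75 z 0.0069 circ [0.4691, -0.1119, 0.1046] rect [0.469, -0.1117, 0.0769, 0.0763, 8.5]
white [305. 273.] 86 z 0.0062 circ [0.319, -0.0718, 0.0406] rect [0.319, -0.0705, 0.0359, 0.0278, 1.3]
white [264. 276.] 128 z 0.0063 circ [0.3074, 0.0405, 0.0902] rect [0.3052, 0.0406, 0.09, 0.0117, 86.6]
other [282. 104.] 131 [0.789 0.007 0.027] [0.8   0.06  0.033]
other [198. 200.] 212 [0.508 0.226 0.059] [0.528 0.247 0.073]
other [372. 206.] 60 [ 0.505 -0.245  0.05 ] [ 0.516 -0.236  0.06 ]
side
green [216. 160.] h 0.0489 circ [0.3699, 0.2784, 0.0372] rect [0.3707, 0.278, 0.0351, 0.0321, 6.2]
green [331. 181.] h 0.0502 circ [0.6609, 0.1448, 0.103] rect [0.6595, 0.1458, 0.0959, 0.0443, 28.7]
green [364. 266.] h 0.0599 circ [0.6675, -0.1431, 0.07] rect [0.6669, -0.1431, 0.0555, 0.0528, 65.0]
green [228. 336.] h 0.0722 circ [0.3587, -0.2734, 0.0558] rect [0.3599, -0.2732, 0.0551, 0.0524, 86.6]
white [274. 276.] 119 z 0.0051 circ [0.4685, -0.1128, 0.1066] rect [0.4689, -0.1126, 0.0771, 0.0765, 8.4]
white [429. 291.] 54 z 0.0065 circ [0.7903, -0.2181, 0.0723] rect [0.793, -0.2176, 0.0723, 0.0067, -79.5]
white [331. 378.] 169 z 0.0053 circ [0.5383, -0.3946, 0.1323] rect [0.5374, -0.3944, 0.1188, 0.0635, 5.0]
other [270. 161.] 283 [0.509 0.22  0.051] [0.53  0.247 0.069]
other [301. 313.] 157 [ 0.505 -0.254  0.045] [ 0.516 -0.241  0.058]
```

Add to m.py:
```python
RND=dict(pot_large=1,pot_small=1,pot_square=0,trough=0)
NEST=dict(pot_large=(0.46,.06),pot_small=(.53,.34),pot_square=(.469,-.112),trough=(.538,-.392))
NS=dict(pot_large=.052,pot_small=.041,pot_square=.07,trough=.08)
def parts(c,where,lift={}):
    """where: name->(x,y) rough; top faces on known heights"""
    W=world(c);hsv=cv2.cvtColor(c["pixels"],cv2.COLOR_RGB2HSV);res={}
    g=(c["z_map"]>0)&(hsv[...,0]>30)&(hsv[...,0]<55)&(hsv[...,1]>130)&(hsv[...,2]>40)
    for k,(x,y) in where.items():
        m=g&(np.hypot(W[...,0]-x,W[...,1]-y)<.075)
        h=np.percentile(W[m][:,2],90);v,u=np.nonzero(m&(W[...,2]>h-.005))
        res[k]=fit(ray(c,np.c_[u,v],H[k]+lift.get(k,0)),RND[k])
    return res
def nests(c,names=NEST):
    hsv=cv2.cvtColor(c["pixels"],cv2.COLOR_RGB2HSV);W=world(c);res={}
    for k in names:
        x,y=NEST[k]
        near=np.hypot(W[...,0]-x,W[...,1]-y)<NS[k]+.012
        d=near&(hsv[...,2]<60)&(W[...,2]<.02)
        n,L,S,C=cv2.connectedComponentsWithStats(d.astype(np.uint8),connectivity=8)
        m=np.isin(L,[i for i in range(1,n) if S[i,4]>80]);v,u=np.nonzero(m)
        w=near&(hsv[...,2]>125)&(hsv[...,1]<70)&(W[...,2]<.02)
        n,L,S,C=cv2.connectedComponentsWithStats(w.astype(np.uint8),connectivity=8)
        vw,uw=np.nonzero(np.isin(L,[i for i in range(1,n) if S[i,4]>5]))
        res[k]=(fit(ray(c,np.c_[u,v],.006),RND[k]),fit(ray(c,np.c_[uw,vw],.006),RND[k]) if len(uw)>8 else None)
    return res
P0=dict(pot_large=(.359,-.271),pot_small=(.37,.28),pot_square=(.667,-.14),trough=(.659,.15))
```

Run:
```python
from m import *
for n in("top","side"):
    c=dict(np.load(n+"0.npz"));print(n)
    for d in(parts(c,P0),nests(c)):
        for k in d:print(k,d[k])
```

```text
top
pot_large [0.3589, -0.2699, 0.0545]
pot_small [0.3705, 0.2824, 0.0358]
pot_square [0.6675, -0.1379, 0.0543, 0.0525, -25.0]
trough [0.661, 0.1516, 0.0944, 0.0437, 29.2]
pot_large ([0.4602, 0.1083, 0.0689], [0.4598, 0.0597, 0.1276])
pot_small ([0.5384, 0.3705, 0.0765], [0.5287, 0.3388, 0.1076])
pot_square ([0.4692, -0.1116, 0.0619, 0.0616, -82.1], [0.4687, -0.111, 0.1619, 0.1611, 46.3])
trough ([0.5362, -0.3886, 0.1281, 0.0698, 5.6], [0.5375, -0.3912, 0.1831, 0.1807, 0.5])
side
pot_large [0.3576, -0.2733, 0.0591]
pot_small [0.3712, 0.2786, 0.0416]
pot_square [0.6672, -0.1423, 0.0569, 0.0533, 65.7]
trough [0.6607, 0.1471, 0.0968, 0.0465, 29.1]
pot_large ([0.4601, 0.0922, 0.0998], [0.459, 0.1045, 0.0838])
pot_small ([0.5385, 0.3673, 0.0814], [0.5404, 0.3739, 0.0623])
pot_square ([0.4682, -0.1154, 0.0994, 0.0974, -81.7], [0.4686, -0.1124, 0.0777, 0.0771, 8.5])
trough ([0.5366, -0.3982, 0.1348, 0.0838, 5.3], [0.5372, -0.3965, 0.1198, 0.0671, 5.3])
```

Add to m.py:
```python
NEST=dict(pot_large=(0.46,.106),pot_small=(.539,.372),pot_square=(.469,-.113),trough=(.537,-.392))
def nests(c,names=NEST):
    V=c["pixels"].max(2).astype(float);W=world(c);res={}
    for k in names:
        x,y=NEST[k];d=np.hypot(W[...,0]-x,W[...,1]-y)
        b=np.median(V[(d>NS[k]+.005)&(d<NS[k]+.02)]);near=d<NS[k]+.012;o=[b]
        for m in(near&(V<.65*b),near&(V>1.3*b)):
            n,L,S,C=cv2.connectedComponentsWithStats(m.astype(np.uint8),connectivity=8)
            m=np.isin(L,[i for i in range(1,n) if S[i,4]>8]);v,u=np.nonzero(m)
            o.append(fit(ray(c,np.c_[u,v],.006),RND[k]) if len(u) else None)
        res[k]=o
    return res
```

Run:
```python
from m import *
for n in("top","side"):
    c=dict(np.load(n+"0.npz"));print(n)
    for k,v in nests(c).items():print(k,v)
```

```text
top
pot_large [np.float64(131.0), [0.4592, 0.1095, 0.1043], [0.446, 0.1109, 0.077]]
pot_small [np.float64(128.0), [0.54, 0.3766, 0.0836], [0.5666, 0.3835, 0.0263]]
pot_square [np.float64(128.0), [0.4688, -0.111, 0.0966, 0.096, -82.1], None]
trough [np.float64(129.0), [0.5374, -0.3941, 0.1349, 0.0838, 5.4], [0.5383, -0.4007, 0.1177, 0.0557, 5.3]]
side
pot_large [np.float64(112.0), [0.4593, 0.1059, 0.1099], [0.4598, 0.1087, 0.0853]]
pot_small [np.float64(110.0), [0.5399, 0.3723, 0.0889], [0.5587, 0.3742, 0.0487]]
pot_square [np.float64(109.0), [0.4682, -0.1149, 0.1006, 0.0976, -81.6], [0.4689, -0.1127, 0.0773, 0.0765, 8.5]]
trough [np.float64(109.0), [0.5367, -0.3977, 0.1351, 0.0846, 5.4], [0.5374, -0.3964, 0.1192, 0.0671, 5.3]]
```

Create to.py:
```python
import sys,numpy as np
from station import r
x,y,z,yaw=map(float,sys.argv[1:5]);s=r.sense();R=np.array(s["ee_rot"])
d=R.T@(np.array([x,y,z])-s["tcp_pos"]);a=np.degrees(np.arctan2(R[1,0],R[0,0]))
print("shift",d.round(4),"rz",round(-(yaw-a),2),"dist",np.linalg.norm(d).round(3),"joints",np.round(s["joints"],0),"tilt z",R[:,2].round(4),"t",s["time_s"],"w",round(s["gripper_width"],3))
```

```bash
python3 to.py .3705 .2824 .13 0
```

```text
shift [0.2691 0.2439 0.0921] rz -17.42 dist 0.375 joints [ 87.  22.   0.  -0. -68. -15.] tilt z [-5.0e-04 -1.9e-03 -1.0e+00] t 0.1 w 1.0
```

The manual's scale: shifts go in shares of 0.75 m and turns go in shares of 45 degrees. Converting my numbers, 0.269 m / 0.75 = 0.3587, 0.244 m / 0.75 = 0.3253, -17.4 degrees / 45 = -0.3867.

Emit:
steer_hand:
  moves:
    - {"jaw":1, "tx":0.3587, "ty":0.3253, "tz":0.1227, "rz":-0.3867}
    - {"jaw":1, "tx":0.3587, "ty":0.3253, "tz":0.1227, "rz":-0.3867}
    - {"jaw":1, "tx":0.3587, "ty":0.3253, "tz":0.1227, "rz":-0.3867}
    - {"jaw":1, "tx":0.3587, "ty":0.3253, "tz":0.1227, "rz":-0.3867}
    - {"jaw":1, "tx":0.3587, "ty":0.3253, "tz":0.1227, "rz":-0.3867}
    - {"jaw":1, "tx":0.3587, "ty":0.3253, "tz":0.1227, "rz":-0.3867}
    - {"jaw":1, "tx":0.3587, "ty":0.3253, "tz":0.1227, "rz":-0.3867}
    - {"jaw":1, "tx":0.3587, "ty":0.3253, "tz":0.1227, "rz":-0.3867}

```text
time_s: 0.9
tcp_pos: [0.3706, 0.2792, 0.1292]
ee_rot: [[1.0, -0.003, -0.002], [-0.003, -1.0, -0.003], [-0.002, 0.003, -1.0]]
wrist_force: [0.0, -0.6, 1.2]
gripper_width: 1.001
gripper_force: 0.0
```

```bash
python3 to.py .3705 .2824 .013 0
```

```text
shift [ 0.0002 -0.0035  0.1162] rz -0.17 dist 0.116 joints [ 57.  12. -29.  -0. -49.  33.] tilt z [-0.0023 -0.0026 -1.    ] t 0.9 w 1.001
```

Emit:
steer_hand:
  moves:
    - {"jaw":1}
    - {"jaw":1}

```text
time_s: 1.1
tcp_pos: [0.3709, 0.2828, 0.1305]
ee_rot: [[1.0, -0.001, -0.0], [-0.001, -1.0, -0.0], [-0.0, 0.0, -1.0]]
wrist_force: [-0.0, -0.1, -0.4]
gripper_width: 1.007
gripper_force: 0.0
```

```bash
python3 to.py .3705 .2824 .013 0
```

Run:
```python
from station import r
import cv2,numpy as np
c=r.capture("side");a=c["pixels"][60:260,120:320];b=r.capture("top");b=b["pixels"][190:310,100:260]
cv2.imwrite("pics/a1.png",np.hstack([cv2.resize(a,(400,400)),cv2.resize(b,(400,300))[list(range(300))+[299]*100]])[...,::-1])
```

```text
shift [-0.0004  0.0003  0.1175] rz -0.08 dist 0.117 joints [ 57.  12. -29.   0. -49.  33.] tilt z [-0.e+00 -1.e-04 -1.e+00] t 1.1 w 1.007
```

View pics/a1.png

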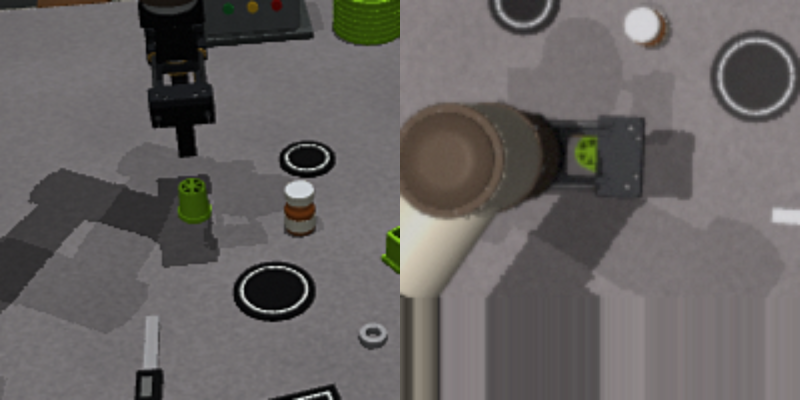

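The gripper is above the small pot. In the side crop the fingers at (187,140) are in line with the pot at (193,200), with the jar well clear at (300,205). I'll go down and grip.

In the tool's units: 0.117 m / 0.75 = 0.156, 0.1 m / 0.75 = 0.1333.

Emit:
steer_hand:
  moves:
    - {"jaw":1, "tz":0.0667}
    - {"jaw":1, "tz":0.1333}
    - {"jaw":1, "tz":0.156}
    - {"jaw":1, "tz":0.156}
    - {"jaw":0, "tz":0.156}
    - {"jaw":0, "tz":0.156}
    - {"jaw":0, "tz":0.156}
    - {"jaw":0, "tz":0.156}

```text
time_s: 2.0
tcp_pos: [0.371, 0.2838, 0.0147]
ee_rot: [[1.0, 0.0, 0.002], [0.0, -1.0, 0.002], [0.002, -0.002, -1.0]]
wrist_force: [-0.4, -0.0, 0.2]
gripper_width: 0.72
gripper_force: 0.0
```

Emit:
steer_hand:
  moves:
    - {"jaw":0}
    - {"jaw":0}
    - {"jaw":0}
    - {"jaw":0}

```text
time_s: 2.4
tcp_pos: [0.3707, 0.283, 0.0137]
ee_rot: [[1.0, -0.0, -0.0], [-0.0, -1.0, -0.0], [-0.0, 0.0, -1.0]]
wrist_force: [-0.3, -0.1, 1.1]
gripper_width: 0.436
gripper_force: 30.0
```

Run:
```python
from station import r
from m import *
c=r.capture("side");print(parts(c,dict(pot_small=(.37,.28))))
```

```text
{'pot_small': [0.3721, 0.2399, 0.0367]}
```

In the tool's units: 0.169 m / 0.75 = 0.2253, -0.093 m / 0.75 = -0.124.

Emit:
steer_hand:
  moves:
    - {"jaw":0, "tz":-0.0533}
    - {"jaw":0, "tz":-0.1067}
    - {"jaw":0, "tx":0.0533, "ty":-0.0293, "tz":-0.12}
    - {"jaw":0, "tx":0.1067, "ty":-0.0587, "tz":-0.12}
    - {"jaw":0, "tx":0.16, "ty":-0.088, "tz":-0.12}
    - {"jaw":0, "tx":0.2253, "ty":-0.124, "tz":-0.12}
    - {"jaw":0, "tx":0.2253, "ty":-0.124, "tz":-0.12}
    - {"jaw":0, "tx":0.2253, "ty":-0.124, "tz":-0.12}

```text
time_s: 3.25
tcp_pos: [0.5401, 0.3759, 0.1017]
ee_rot: [[1.0, -0.001, -0.002], [-0.001, -1.0, -0.001], [-0.002, 0.001, -1.0]]
wrist_force: [-0.9, -0.5, -1.5]
gripper_width: 0.439
gripper_force: 29.9
```

Emit:
steer_hand:
  moves:
    - {"jaw":0}

```text
time_s: 3.35
tcp_pos: [0.5385, 0.3752, 0.1027]
ee_rot: [[1.0, -0.0, -0.002], [-0.0, -1.0, -0.001], [-0.002, 0.001, -1.0]]
wrist_force: [-0.0, 0.1, -1.2]
gripper_width: 0.441
gripper_force: 29.9
```

```bash
python3 to.py .54 .376 .0205 0
```

```text
shift [ 0.0017 -0.0009  0.0822] rz -0.02 dist 0.082 joints [ 49.  31.  -3.  -0. -56.  41.] tilt z [-0.0019 -0.0015 -1.    ] t 3.35 w 0.441
```

In the tool's units: 0.076 m / 0.75 = 0.1013, 0.07 m / 0.75 = 0.0933.

Emit:
steer_hand:
  moves:
    - {"jaw":0, "tz":0.0533}
    - {"jaw":0, "tz":0.0933}
    - {"jaw":0, "tz":0.1013}
    - {"jaw":0, "tz":0.1013}
    - {"jaw":0, "tz":0.1013}

```text
time_s: 3.85
tcp_pos: [0.5402, 0.3768, 0.0296]
ee_rot: [[1.0, 0.001, 0.002], [0.001, -1.0, 0.002], [0.002, -0.002, -1.0]]
wrist_force: [0.2, 0.8, -0.1]
gripper_width: 0.44
gripper_force: 29.9
```

```bash
python3 to.py .54 .376 .0205 0
```

```text
shift [-0.0002  0.0009  0.0091] rz 0.05 dist 0.009 joints [ 49.  35.  -7.   0. -47.  41.] tilt z [ 0.0025  0.0019 -1.    ] t 3.85 w 0.44
```

Run:
```python
from station import r
from m import *
c=r.capture("side");cv2.imwrite("pics/a2.png",cv2.resize(c["pixels"][80:200,200:360],(640,480),interpolation=cv2.INTER_CUBIC)[...,::-1])
```

```text
(no output)
```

View pics/a2.png

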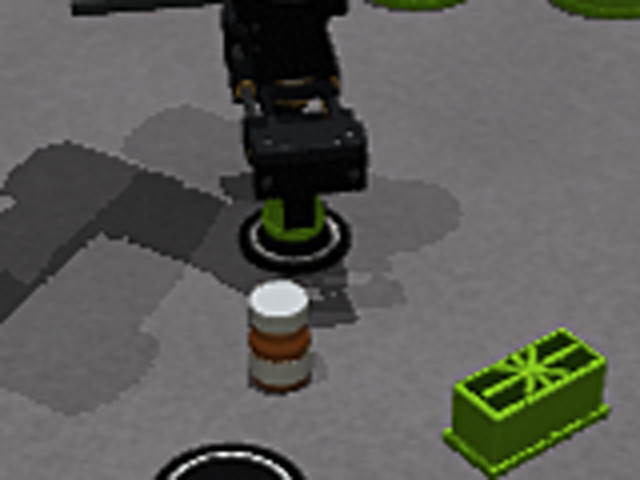

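The small pot hangs just above its nest ring in the crop: pot at (295,230), ring centre about (293,240). I'll lower it, release and retreat.

In the tool's units: 0.008 m / 0.75 = 0.0107.

Emit:
steer_hand:
  moves:
    - {"jaw":0, "tz":0.0107}
    - {"jaw":0, "tz":0.0107}
    - {"jaw":0, "tz":0.0107}

```text
time_s: 4.2
tcp_pos: [0.5397, 0.3761, 0.0198]
ee_rot: [[1.0, -0.0, 0.0], [-0.0, -1.0, 0.0], [0.0, -0.0, -1.0]]
wrist_force: [-0.0, 0.2, -0.1]
gripper_width: 0.44
gripper_force: 29.9
```

Emit:
steer_hand:
  moves:
    - {"jaw":1, "tz":0.0007}
    - {"jaw":1}
    - {"jaw":1}
    - {"jaw":1}
    - {"jaw":1}
    - {"jaw":1, "tz":-0.0667}
    - {"jaw":1, "tz":-0.1333}
    - {"jaw":1, "tz":-0.1333}

```text
time_s: 5.0
tcp_pos: [0.5438, 0.3794, 0.1284]
ee_rot: [[1.0, 0.002, 0.013], [0.002, -1.0, 0.011], [0.013, -0.01, -1.0]]
wrist_force: [0.8, 1.1, 0.7]
gripper_width: 0.988
gripper_force: 0.0
```

```bash
python3 to.py .661 .1516 .14 29.2
```

```text
shift [ 0.117   0.2279 -0.0125] rz -29.11 dist 0.256 joints [ 49.  29.  -2.   0. -58.  41.] tilt z [ 0.013   0.0105 -0.9999] t 5.0 w 0.988
```

In the tool's units: 0.2245 m / 0.75 = 0.2993, 0.121 m / 0.75 = 0.1613, -29.2 degrees / 45 = -0.6489.

Emit:
steer_hand:
  moves:
    - {"jaw":1, "tx":0.1613, "ty":0.2993, "tz":-0.0133, "rz":-0.6489}
    - {"jaw":1, "tx":0.1613, "ty":0.2993, "tz":-0.0133, "rz":-0.6489}
    - {"jaw":1, "tx":0.1613, "ty":0.2993, "tz":-0.0133, "rz":-0.6489}
    - {"jaw":1, "tx":0.1613, "ty":0.2993, "tz":-0.0133, "rz":-0.6489}
    - {"jaw":1, "tx":0.1613, "ty":0.2993, "tz":-0.0133, "rz":-0.6489}
    - {"jaw":1, "tx":0.1613, "ty":0.2993, "tz":-0.0133, "rz":-0.6489}
    - {"jaw":1, "tx":0.1613, "ty":0.2993, "tz":-0.0133, "rz":-0.6489}
    - {"jaw":1, "tx":0.1613, "ty":0.2993, "tz":-0.0133, "rz":-0.6489}

```text
time_s: 5.8
tcp_pos: [0.6602, 0.1522, 0.1293]
ee_rot: [[0.873, 0.488, -0.0], [0.488, -0.873, 0.0], [-0.0, -0.0, -1.0]]
wrist_force: [-0.2, 0.4, -0.3]
gripper_width: 1.004
gripper_force: 0.0
```

Emit:
steer_hand:
  moves:
    - {"jaw":1}
    - {"jaw":1}

```text
time_s: 6.0
tcp_pos: [0.66, 0.1532, 0.1296]
ee_rot: [[0.872, 0.49, -0.0], [0.49, -0.872, 0.0], [0.0, -0.0, -1.0]]
wrist_force: [0.1, -0.4, 0.2]
gripper_width: 1.002
gripper_force: 0.0
```

```bash
python3 to.py .661 .1516 .013 29.2;python3 - <<'E'
from station import r
from m import *
for n in("top","side"):
    c=r.capture(n);print(parts(c,dict(pot_small=(.54,.375)),dict(pot_small=.006)),nests(c,["pot_small"]))
    cv2.imwrite(f"pics/b_{n}.png",c["pixels"][...,::-1]);np.savez(f"{n}1.npz",**c)
    cv2.imwrite(f"pics/b_{n}s.png",cv2.resize(c["pixels"][150:230,110:190] if n=="top" else c["pixels"][100:180,230:310],(500,500),interpolation=cv2.INTER_CUBIC)[...,::-1])
E
```

```text
shift [1.000e-04 1.900e-03 1.166e-01] rz 0.13 dist 0.117 joints [ 27.  31.   1.  -0. -60.  93.] tilt z [-0.e+00  1.e-04 -1.e+00] t 6.0 w 1.002Traceback (most recent call last):
  File "<stdin>", line 4, in <module>
  File "m.py", line 48, in parts
    h=np.percentile(W[m][:,2],90);v,u=np.nonzero(m&(W[...,2]>h-.005))
    return _quantile_unchecked(
        a, q, axis, out, overwrite_input, method, keepdims, weights)
    return _ureduce(a,
                    func=_quantile_ureduce_func,
    ...<5 lines>...
                    overwrite_input=overwrite_input,
                    method=method)
    r = func(a, **kwargs)
    result = _quantile(arr,
                       quantiles=q,
    ...<2 lines>...
                       out=out,
                       weights=wgt)
    slices_having_nans = np.isnan(arr[-1, ...])
                                  ~~~^^^^^^^^^
IndexError: index -1 is out of bounds for axis 0 with size 0
```

Run:
```python
from station import r
from m import *
c=r.capture("side");np.savez("side1.npz",**c)
print(parts(c,dict(pot_small=(.54,.375)),dict(pot_small=.006)))
cv2.imwrite("pics/b1.png",cv2.resize(c["pixels"][100:220,230:390],(800,600),interpolation=cv2.INTER_CUBIC)[...,::-1])
```

```text
{'pot_small': [0.5387, 0.374, 0.0394]}
```

View pics/b1.png

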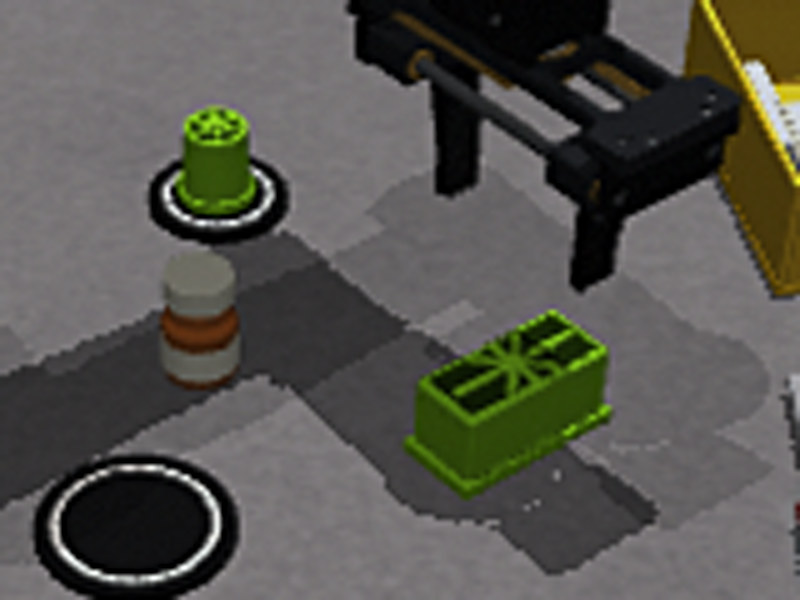

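The small pot sits inside its ring: pot (216,190), ring centre (218,197). The open fingers straddle the trough at (510,400), square to its long side. I'll go down and grip it.

In the tool's units: 0.1165 m / 0.75 = 0.1553, 0.0015 m / 0.75 = 0.002.

Emit:
steer_hand:
  moves:
    - {"jaw":1, "ty":0.002, "tz":0.0667}
    - {"jaw":1, "ty":0.002, "tz":0.1333}
    - {"jaw":1, "ty":0.002, "tz":0.1553}
    - {"jaw":1, "ty":0.002, "tz":0.1553}
    - {"jaw":0, "ty":0.002, "tz":0.1553}
    - {"jaw":0, "ty":0.002, "tz":0.1553}
    - {"jaw":0, "ty":0.002, "tz":0.1553}
    - {"jaw":0, "ty":0.002, "tz":0.1553}

```text
time_s: 6.9
tcp_pos: [0.6621, 0.1506, 0.0147]
ee_rot: [[0.873, 0.488, 0.002], [0.488, -0.873, 0.001], [0.003, 0.0, -1.0]]
wrist_force: [-0.2, -0.3, 0.7]
gripper_width: 0.719
gripper_force: 0.0
```

Emit:
steer_hand:
  moves:
    - {"jaw":0}
    - {"jaw":0}
    - {"jaw":0}
    - {"jaw":0}

```text
time_s: 7.3
tcp_pos: [0.6615, 0.1502, 0.0134]
ee_rot: [[0.873, 0.488, 0.0], [0.488, -0.873, -0.0], [0.0, 0.0, -1.0]]
wrist_force: [-0.4, 0.4, 2.6]
gripper_width: 0.503
gripper_force: 30.0
```

```bash
python3 to.py .537 -.394 .11 5.4
```

```text
shift [-0.3741  0.4144 -0.0967] rz 23.8 dist 0.567 joints [ 26.  38.  -4.   0. -47.  93.] tilt z [ 3.e-04 -0.e+00 -1.e+00] t 7.3 w 0.503
```

In the tool's units: 0.4145 m / 0.75 = 0.5527, -0.097 m / 0.75 = -0.1293, 23.8 degrees / 45 = 0.5289.

Emit:
steer_hand:
  moves:
    - {"jaw":0, "tz":-0.0667}
    - {"jaw":0, "tz":-0.1293}
    - {"jaw":0, "tx":-0.4987, "ty":0.5527, "tz":-0.1293, "rz":0.5289}
    - {"jaw":0, "tx":-0.4987, "ty":0.5527, "tz":-0.1293, "rz":0.5289}
    - {"jaw":0, "tx":-0.4987, "ty":0.5527, "tz":-0.1293, "rz":0.5289}
    - {"jaw":0, "tx":-0.4987, "ty":0.5527, "tz":-0.1293, "rz":0.5289}
    - {"jaw":0, "tx":-0.4987, "ty":0.5527, "tz":-0.1293, "rz":0.5289}
    - {"jaw":0, "tx":-0.4987, "ty":0.5527, "tz":-0.1293, "rz":0.5289}

```text
time_s: 8.1
tcp_pos: [0.5937, -0.144, 0.1099]
ee_rot: [[0.996, 0.094, -0.0], [0.094, -0.996, 0.0], [-0.0, -0.0, -1.0]]
wrist_force: [1.5, -1.0, -0.8]
gripper_width: 0.502
gripper_force: 30.0
```

```bash
python3 to.py .537 -.394 .11 5.4
```

```text
shift [-8.000e-02  2.435e-01 -1.000e-04] rz 0.01 dist 0.256 joints [  2.  26. -10.  -0. -54.  94.] tilt z [-2.e-04  1.e-04 -1.e+00] t 8.1 w 0.502
```

In the tool's units: 0.2435 m / 0.75 = 0.3247, -0.08 m / 0.75 = -0.1067.

Emit:
steer_hand:
  moves:
    - {"jaw":0, "tx":-0.1067, "ty":0.3247}
    - {"jaw":0, "tx":-0.1067, "ty":0.3247}
    - {"jaw":0, "tx":-0.1067, "ty":0.3247}
    - {"jaw":0, "tx":-0.1067, "ty":0.3247}
    - {"jaw":0, "tx":-0.1067, "ty":0.3247}
    - {"jaw":0, "tx":-0.1067, "ty":0.3247}
    - {"jaw":0, "tx":-0.1067, "ty":0.3247}
    - {"jaw":0, "tx":-0.1067, "ty":0.3247}

```text
time_s: 8.9
tcp_pos: [0.5377, -0.3914, 0.1096]
ee_rot: [[0.996, 0.094, -0.001], [0.094, -0.996, 0.001], [-0.001, -0.001, -1.0]]
wrist_force: [-0.4, -0.3, 0.1]
gripper_width: 0.503
gripper_force: 30.0
```

Emit:
steer_hand:
  moves:
    - {"jaw":0, "tz":0.0667}
    - {"jaw":0, "tz":0.1067}
    - {"jaw":0, "tz":0.1067}
    - {"jaw":0, "tz":0.1067}

```text
time_s: 9.3
tcp_pos: [0.5388, -0.3912, 0.0306]
ee_rot: [[0.995, 0.097, -0.0], [0.097, -0.995, -0.001], [-0.0, 0.001, -1.0]]
wrist_force: [0.4, -0.3, 0.5]
gripper_width: 0.5
gripper_force: 30.0
```

```bash
python3 to.py .537 -.394 .0197 5.4;  python3 - <<'E'
from station import r
from m import *
c=r.capture("top")
print(parts(c,dict(pot_small=(.54,.375)),dict(pot_small=.006)),nests(c,["pot_small"]))
d=r.capture("side")
cv2.imwrite("pics/c1.png",np.hstack([cv2.resize(c["pixels"][150:230,110:190],(400,400),interpolation=cv2.INTER_CUBIC),cv2.resize(d["pixels"][300:420,260:380],(400,400),interpolation=cv2.INTER_CUBIC)])[...,::-1])
E
```

```text
shift [-0.0021  0.0026  0.0109] rz 0.15 dist 0.011 joints [-22.  36.  -6.   0. -48. 118.] tilt z [-2.e-04 -7.e-04 -1.e+00] t 9.3 w 0.5
{'pot_small': [0.5392, 0.3767, 0.0379]} {'pot_small': [np.float64(125.0), [0.54, 0.3766, 0.0836], [0.5493, 0.3883, 0.054]]}
```

View pics/c1.png

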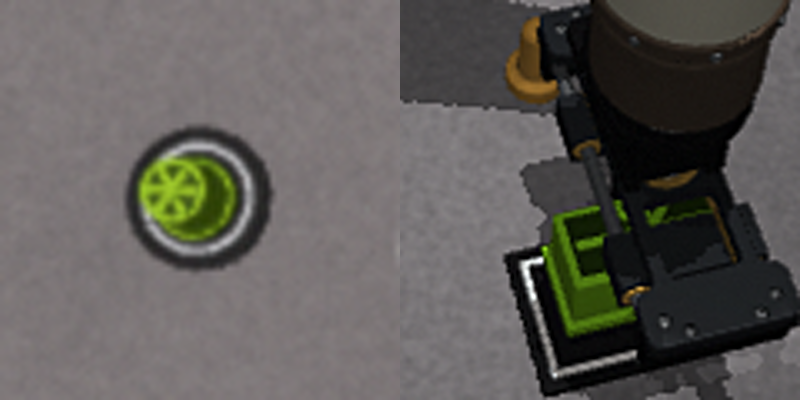

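The left crop shows the small pot centred in its ring (rim about (198,197), ring (199,198)). The right crop shows the trough above its plate, nearly aligned, with the core clear at (530,70). The top camera agrees with the arm to within 1 mm, so I'll correct the offset, lower and release.

In the tool's units: 0.0105 m / 0.75 = 0.014, 0.0026 m / 0.75 = 0.0035, 0.15 degrees / 45 = 0.0033.

Emit:
steer_hand:
  moves:
    - {"jaw":0, "tx":-0.002, "ty":0.0035, "tz":0.0093}
    - {"jaw":0, "tx":-0.002, "ty":0.0035, "tz":0.014, "rz":0.0033}
    - {"jaw":0, "tx":-0.002, "ty":0.0035, "tz":0.014, "rz":0.0033}
    - {"jaw":0, "tx":-0.002, "ty":0.0035, "tz":0.014, "rz":0.0033}

```text
time_s: 9.8
tcp_pos: [0.5365, -0.3951, 0.0197]
ee_rot: [[0.996, 0.091, 0.0], [0.091, -0.996, -0.0], [0.0, 0.0, -1.0]]
wrist_force: [0.3, 0.7, -0.6]
gripper_width: 0.504
gripper_force: 30.0
```

Emit:
steer_hand:
  moves:
    - {"jaw":1}
    - {"jaw":1}
    - {"jaw":1}
    - {"jaw":1}
    - {"jaw":1}
    - {"jaw":1, "tz":-0.0667}
    - {"jaw":1, "tz":-0.1333}
    - {"jaw":1, "tz":-0.16}

```text
time_s: 10.6
tcp_pos: [0.5389, -0.3965, 0.1456]
ee_rot: [[0.996, 0.092, 0.008], [0.092, -0.996, -0.005], [0.007, 0.006, -1.0]]
wrist_force: [0.6, -0.4, 1.0]
gripper_width: 0.992
gripper_force: 0.0
```

```bash
python3 to.py .3589 -.2699 .14 0
```

```text
shift [-0.1676 -0.1427  0.0035] rz 5.3 dist 0.22 joints [-22.  29.   1.   0. -61. 118.] tilt z [ 0.0078 -0.0053 -1.    ] t 10.6 w 0.992
```

In the tool's units: -0.166 m / 0.75 = -0.2213, -0.1405 m / 0.75 = -0.1873, 5.3 degrees / 45 = 0.1178.

Emit:
steer_hand:
  moves:
    - {"jaw":1, "tx":-0.2213, "ty":-0.1873, "rz":0.1178}
    - {"jaw":1, "tx":-0.2213, "ty":-0.1873, "rz":0.1178}
    - {"jaw":1, "tx":-0.2213, "ty":-0.1873, "rz":0.1178}
    - {"jaw":1, "tx":-0.2213, "ty":-0.1873, "rz":0.1178}
    - {"jaw":1, "tx":-0.2213, "ty":-0.1873, "rz":0.1178}
    - {"jaw":1, "tx":-0.2213, "ty":-0.1873, "rz":0.1178}
    - {"jaw":1, "tx":-0.2213, "ty":-0.1873, "rz":0.1178}
    - {"jaw":1, "tx":-0.2213, "ty":-0.1873, "rz":0.1178}

```text
time_s: 11.4
tcp_pos: [0.3597, -0.2708, 0.1398]
ee_rot: [[1.0, -0.001, 0.001], [-0.001, -1.0, -0.001], [0.001, 0.001, -1.0]]
wrist_force: [0.7, -1.2, 0.1]
gripper_width: 1.001
gripper_force: 0.0
```

```bash
python3 to.py .3589 -.2699 .033 0;  python3 - <<'E'
from station import r
from m import *
c=r.capture("top");d=r.capture("side")
for e in(c,d):print(parts(e,dict(trough=(.537,-.394)),dict(trough=.006)),nests(e,["trough"]))
cv2.imwrite("pics/d1.png",np.hstack([cv2.resize(c["pixels"][150:250,370:470],(400,400),interpolation=cv2.INTER_CUBIC),cv2.resize(d["pixels"][300:420,270:390],(400,400),interpolation=cv2.INTER_CUBIC)])[...,::-1])
E
```

```text
shift [-0.0009 -0.0009  0.1068] rz -0.05 dist 0.107 joints [-16.  10. -30.   0. -50. 106.] tilt z [ 1.1e-03 -6.0e-04 -1.0e+00] t 11.4 w 1.001
{'trough': [0.5362, -0.3928, 0.0953, 0.0436, 4.9]} {'trough': [np.float64(128.0), [0.5375, -0.3942, 0.135, 0.0841, 5.2], [0.5383, -0.4007, 0.1177, 0.0557, 5.3]]}
{'trough': [0.5358, -0.396, 0.0957, 0.0446, 5.2]} {'trough': [np.float64(122.0), [0.5366, -0.397, 0.1352, 0.0861, 5.2], [0.5369, -0.39, 0.1193, 0.08, 5.3]]}
```

View pics/d1.png

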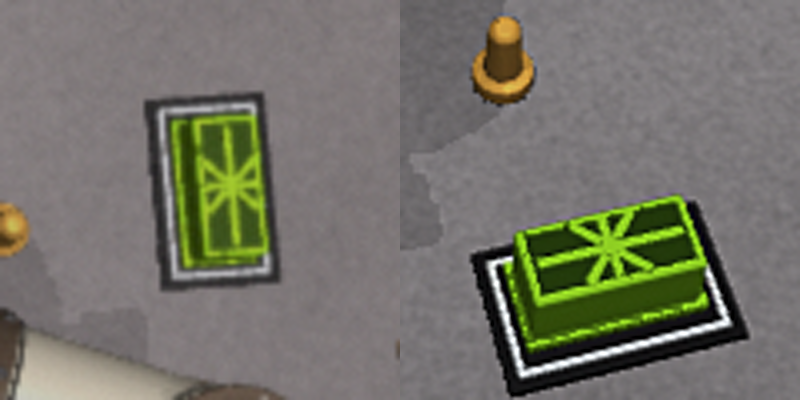

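The trough is inside its outline and aligned in both crops (top (232,187), core untouched), off by about 1.3 mm and 0.3°. Next is the large pot.

Emit:
steer_hand:
  moves:
    - {"jaw":1, "tx":-0.0007, "ty":-0.0007, "tz":0.0667}
    - {"jaw":1, "tx":-0.0007, "ty":-0.0007, "tz":0.1333}
    - {"jaw":1, "tx":-0.0007, "ty":-0.0007, "tz":0.1427}
    - {"jaw":1, "tx":-0.0007, "ty":-0.0007, "tz":0.1427}
    - {"jaw":0, "tx":-0.0007, "ty":-0.0007, "tz":0.1427}
    - {"jaw":0, "tx":-0.0007, "ty":-0.0007, "tz":0.1427}
    - {"jaw":0, "tx":-0.0007, "ty":-0.0007, "tz":0.1427}
    - {"jaw":0, "tx":-0.0007, "ty":-0.0007, "tz":0.1427}

```text
time_s: 12.3
tcp_pos: [0.3587, -0.2699, 0.0338]
ee_rot: [[1.0, -0.001, 0.003], [-0.001, -1.0, -0.001], [0.003, 0.001, -1.0]]
wrist_force: [-0.0, 0.6, 0.2]
gripper_width: 0.725
gripper_force: 0.2
```

Emit:
steer_hand:
  moves:
    - {"jaw":0}
    - {"jaw":0}

```text
time_s: 12.5
tcp_pos: [0.3586, -0.2699, 0.0336]
ee_rot: [[1.0, -0.001, 0.002], [-0.001, -1.0, -0.001], [0.002, 0.001, -1.0]]
wrist_force: [-0.6, 0.8, 6.7]
gripper_width: 0.664
gripper_force: 30.1
```

```bash
python3 to.py .4592 .109 .13 0
```

```text
shift [ 0.1006 -0.3789 -0.0966] rz -0.03 dist 0.404 joints [-16.  19. -37.   0. -33. 106.] tilt z [ 1.7e-03 -8.0e-04 -1.0e+00] t 12.5 w 0.664
```

In the tool's units: -0.379 m / 0.75 = -0.5053, 0.1006 m / 0.75 = 0.1341.

Emit:
steer_hand:
  moves:
    - {"jaw":0, "tz":-0.0667}
    - {"jaw":0, "tz":-0.128}
    - {"jaw":0, "tx":0.1341, "ty":-0.5053, "tz":-0.128}
    - {"jaw":0, "tx":0.1341, "ty":-0.5053, "tz":-0.128}
    - {"jaw":0, "tx":0.1341, "ty":-0.5053, "tz":-0.128}
    - {"jaw":0, "tx":0.1341, "ty":-0.5053, "tz":-0.128}
    - {"jaw":0, "tx":0.1341, "ty":-0.5053, "tz":-0.128}
    - {"jaw":0, "tx":0.1341, "ty":-0.5053, "tz":-0.128}

```text
time_s: 13.3
tcp_pos: [0.4349, 0.0222, 0.1287]
ee_rot: [[1.0, -0.001, 0.0], [-0.001, -1.0, 0.0], [0.0, -0.0, -1.0]]
wrist_force: [1.8, -1.0, -0.9]
gripper_width: 0.66
gripper_force: 29.9
```

```bash
python3 to.py .4592 .109 .13 0
```

```text
shift [ 0.0243 -0.0868 -0.0012] rz -0.04 dist 0.09 joints [ 24.   9. -33.  -0. -48.  66.] tilt z [ 2.e-04  2.e-04 -1.e+00] t 13.3 w 0.66
```

Emit:
steer_hand:
  moves:
    - {"jaw":0, "tx":0.0324, "ty":-0.116}
    - {"jaw":0, "tx":0.0324, "ty":-0.116}
    - {"jaw":0, "tx":0.0324, "ty":-0.116, "tz":0.04}
    - {"jaw":0, "tx":0.0324, "ty":-0.116, "tz":0.08}
    - {"jaw":0, "tx":0.0324, "ty":-0.116, "tz":0.1067}
    - {"jaw":0, "tx":0.0324, "ty":-0.116, "tz":0.1067}
    - {"jaw":0, "tx":0.0324, "ty":-0.116, "tz":0.1067}

```text
time_s: 14.0
tcp_pos: [0.4597, 0.1072, 0.0488]
ee_rot: [[1.0, -0.001, -0.0], [-0.001, -1.0, -0.0], [-0.0, 0.0, -1.0]]
wrist_force: [1.3, 0.8, -0.6]
gripper_width: 0.662
gripper_force: 29.9
```

```bash
python3 to.py .4592 .1092 .0398 0
```

```text
shift [-0.0005 -0.002   0.009 ] rz -0.04 dist 0.009 joints [ 33.  20. -33.   0. -37.  57.] tilt z [-2.e-04 -4.e-04 -1.e+00] t 14.0 w 0.662
```

In the tool's units: 0.0085 m / 0.75 = 0.0113, 0.006 m / 0.75 = 0.008.

Emit:
steer_hand:
  moves:
    - {"jaw":0, "tx":-0.0007, "ty":-0.0027, "tz":0.008}
    - {"jaw":0, "tx":-0.0007, "ty":-0.0027, "tz":0.0113}
    - {"jaw":0, "tx":-0.0007, "ty":-0.0027, "tz":0.0113}
    - {"jaw":0, "tx":-0.0007, "ty":-0.0027, "tz":0.0113}

```text
time_s: 14.4
tcp_pos: [0.4592, 0.1093, 0.0405]
ee_rot: [[1.0, -0.001, 0.001], [-0.001, -1.0, 0.0], [0.001, -0.0, -1.0]]
wrist_force: [0.2, -0.5, -0.9]
gripper_width: 0.657
gripper_force: 29.9
```

Emit:
steer_hand:
  moves:
    - {"jaw":1}
    - {"jaw":1}
    - {"jaw":1}
    - {"jaw":1}
    - {"jaw":1}
    - {"jaw":1, "tz":-0.0667}
    - {"jaw":1, "tz":-0.1333}
    - {"jaw":1, "tz":-0.1333}

```text
time_s: 15.2
tcp_pos: [0.4635, 0.1113, 0.1466]
ee_rot: [[1.0, 0.001, 0.013], [0.001, -1.0, 0.006], [0.013, -0.006, -1.0]]
wrist_force: [0.4, 0.3, -1.1]
gripper_width: 0.998
gripper_force: 0.0
```

Emit:
steer_hand:
  moves:
    - {"jaw":1}

```text
time_s: 15.3
tcp_pos: [0.4594, 0.1095, 0.1413]
ee_rot: [[1.0, -0.001, 0.002], [-0.001, -1.0, 0.002], [0.002, -0.002, -1.0]]
wrist_force: [0.2, 0.1, 0.2]
gripper_width: 1.001
gripper_force: 0.0
```

```bash
python3 to.py .6675 -.1379 .14 -25
```

```text
shift [0.2084 0.2472 0.0013] rz 24.92 dist 0.323 joints [ 33.  12. -27.  -0. -51.  57.] tilt z [ 0.0025  0.002  -1.    ] t 15.3 w 1.001
```

In the tool's units: 0.247 m / 0.75 = 0.3293, 0.208 m / 0.75 = 0.2773, 24.8 degrees / 45 = 0.5511.

Emit:
steer_hand:
  moves:
    - {"jaw":1, "tx":0.2773, "ty":0.3293, "rz":0.5511}
    - {"jaw":1, "tx":0.2773, "ty":0.3293, "rz":0.5511}
    - {"jaw":1, "tx":0.2773, "ty":0.3293, "rz":0.5511}
    - {"jaw":1, "tx":0.2773, "ty":0.3293, "rz":0.5511}
    - {"jaw":1, "tx":0.2773, "ty":0.3293, "rz":0.5511}
    - {"jaw":1, "tx":0.2773, "ty":0.3293, "rz":0.5511}
    - {"jaw":1, "tx":0.2773, "ty":0.3293, "rz":0.5511}
    - {"jaw":1, "tx":0.2773, "ty":0.3293, "rz":0.5511}

```text
time_s: 16.1
tcp_pos: [0.6669, -0.1409, 0.1363]
ee_rot: [[0.906, -0.424, -0.005], [-0.424, -0.906, -0.0], [-0.004, 0.002, -1.0]]
wrist_force: [-0.5, -0.1, -1.2]
gripper_width: 1.001
gripper_force: 0.0
```

Emit:
steer_hand:
  moves:
    - {"jaw":1}

```text
time_s: 16.2
tcp_pos: [0.6655, -0.1383, 0.1373]
ee_rot: [[0.907, -0.422, -0.005], [-0.422, -0.907, 0.001], [-0.005, 0.002, -1.0]]
wrist_force: [-0.3, 0.1, 0.0]
gripper_width: 1.001
gripper_force: 0.0
```

```bash
python3 to.py .6675 -.1379 .025 -25;  python3 - <<'E'
from station import r
from m import *
c=r.capture("top");d=r.capture("side")
for e in(c,d):print(parts(e,dict(pot_large=(.459,.109)),dict(pot_large=.006)),nests(e,["pot_large"]))
cv2.imwrite("pics/e1.png",np.hstack([cv2.resize(c["pixels"][170:270,190:290],(400,400),interpolation=cv2.INTER_CUBIC),cv2.resize(d["pixels"][150:270,200:320],(400,400),interpolation=cv2.INTER_CUBIC)])[...,::-1])
E
```

```text
shift [ 0.0022 -0.0014  0.1123] rz 0.07 dist 0.112 joints [  2.  31.   3.  -0. -62.  63.] tilt z [-4.8e-03  5.0e-04 -1.0e+00] t 16.2 w 1.001
{'pot_large': [0.4593, 0.114, 0.0536]} {'pot_large': [np.float64(127.0), [0.4596, 0.1185, 0.0974], [0.4583, 0.1282, 0.0662]]}
{'pot_large': [0.4585, 0.1069, 0.061]} {'pot_large': [np.float64(109.0), [0.4626, 0.1322, 0.162], [0.4618, 0.1436, 0.15]]}
```

View pics/e1.png

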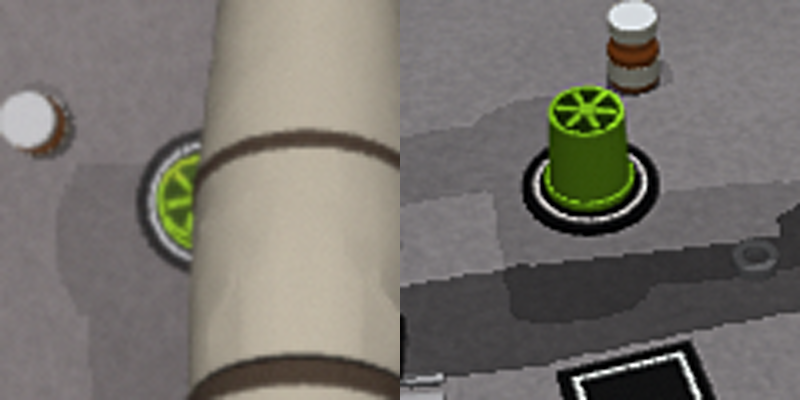

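The arm hides part of the large pot in the top crop. In the side crop it sits centred in its ring (rim (590,190), ring (591,187)), and the jar is untouched. Next is the square pot.

The manual's scale: shifts go in shares of 0.75 m and turns go in shares of 45 degrees. Converting my numbers, 0.114 m / 0.75 = 0.152, 0.05 m / 0.75 = 0.0667.

Emit:
steer_hand:
  moves:
    - {"jaw":1, "tx":0.0013, "ty":-0.0007, "tz":0.0667}
    - {"jaw":1, "tx":0.0013, "ty":-0.0007, "tz":0.1333}
    - {"jaw":1, "tx":0.0013, "ty":-0.0007, "tz":0.152}
    - {"jaw":1, "tx":0.0013, "ty":-0.0007, "tz":0.152}
    - {"jaw":0, "tx":0.0013, "ty":-0.0007, "tz":0.152}
    - {"jaw":0, "tx":0.0013, "ty":-0.0007, "tz":0.152}
    - {"jaw":0, "tx":0.0013, "ty":-0.0007, "tz":0.152}
    - {"jaw":0, "tx":0.0013, "ty":-0.0007, "tz":0.152}

```text
time_s: 17.1
tcp_pos: [0.6688, -0.138, 0.0278]
ee_rot: [[0.907, -0.42, 0.003], [-0.42, -0.907, -0.0], [0.003, -0.001, -1.0]]
wrist_force: [-0.9, -0.1, 0.0]
gripper_width: 0.724
gripper_force: 0.0
```

Emit:
steer_hand:
  moves:
    - {"jaw":0}
    - {"jaw":0}
    - {"jaw":0}

```text
time_s: 17.4
tcp_pos: [0.6682, -0.1381, 0.0269]
ee_rot: [[0.907, -0.42, 0.001], [-0.42, -0.907, -0.0], [0.001, -0.0, -1.0]]
wrist_force: [-0.8, 0.8, 5.1]
gripper_width: 0.619
gripper_force: 30.0
```

```bash
python3 to.py .4689 -.1113 .115 8.3
```

```text
shift [-0.1921  0.0594 -0.0883] rz -33.15 dist 0.22 joints [  2.  37.  -3.   0. -49.  63.] tilt z [ 9.e-04 -2.e-04 -1.e+00] t 17.4 w 0.619
```

In the tool's units: -0.192 m / 0.75 = -0.256, -0.088 m / 0.75 = -0.1173, -33.2 degrees / 45 = -0.7378.

Emit:
steer_hand:
  moves:
    - {"jaw":0, "tz":-0.0667}
    - {"jaw":0, "tz":-0.1173}
    - {"jaw":0, "tx":-0.256, "ty":0.0793, "tz":-0.1173, "rz":-0.7378}
    - {"jaw":0, "tx":-0.256, "ty":0.0793, "tz":-0.1173, "rz":-0.7378}
    - {"jaw":0, "tx":-0.256, "ty":0.0793, "tz":-0.1173, "rz":-0.7378}
    - {"jaw":0, "tx":-0.256, "ty":0.0793, "tz":-0.1173, "rz":-0.7378}
    - {"jaw":0, "tx":-0.256, "ty":0.0793, "tz":-0.1173, "rz":-0.7378}
    - {"jaw":0, "tx":-0.256, "ty":0.0793, "tz":-0.1173, "rz":-0.7378}

```text
time_s: 18.2
tcp_pos: [0.4677, -0.1113, 0.1144]
ee_rot: [[0.989, 0.145, 0.001], [0.145, -0.989, -0.0], [0.001, 0.0, -1.0]]
wrist_force: [0.8, 0.3, -0.4]
gripper_width: 0.622
gripper_force: 30.0
```

Emit:
steer_hand:
  moves:
    - {"jaw":0, "tz":0.0533}
    - {"jaw":0, "tz":0.0933}
    - {"jaw":0, "tz":0.0933}
    - {"jaw":0, "tz":0.0933}

```text
time_s: 18.6
tcp_pos: [0.4702, -0.1114, 0.0441]
ee_rot: [[0.989, 0.145, 0.0], [0.145, -0.989, -0.001], [0.0, 0.001, -1.0]]
wrist_force: [0.6, -0.2, 0.4]
gripper_width: 0.62
gripper_force: 30.0
```

```bash
python3 to.py .4693 -.1112 .0335 8.3
```

```text
shift [-0.0009 -0.0003  0.0106] rz 0.06 dist 0.011 joints [  6.  21. -32.   0. -37.  92.] tilt z [ 1.e-04 -5.e-04 -1.e+00] t 18.6 w 0.62
```

In the tool's units: 0.0103 m / 0.75 = 0.0137, 0.007 m / 0.75 = 0.0093.

Emit:
steer_hand:
  moves:
    - {"jaw":0, "tx":-0.0012, "ty":-0.0004, "tz":0.0093}
    - {"jaw":0, "tx":-0.0012, "ty":-0.0004, "tz":0.0137}
    - {"jaw":0, "tx":-0.0012, "ty":-0.0004, "tz":0.0137}
    - {"jaw":0, "tx":-0.0012, "ty":-0.0004, "tz":0.0137}

```text
time_s: 19.0
tcp_pos: [0.4681, -0.1111, 0.0342]
ee_rot: [[0.989, 0.145, 0.001], [0.145, -0.989, 0.0], [0.001, 0.0, -1.0]]
wrist_force: [0.4, -0.1, -0.6]
gripper_width: 0.619
gripper_force: 30.0
```

Emit:
steer_hand:
  moves:
    - {"jaw":1}
    - {"jaw":1}
    - {"jaw":1}
    - {"jaw":1}
    - {"jaw":1}
    - {"jaw":1, "tz":-0.0667}
    - {"jaw":1, "tz":-0.1333}
    - {"jaw":1, "tz":-0.1733}

```text
time_s: 19.8
tcp_pos: [0.4692, -0.1112, 0.1673]
ee_rot: [[0.989, 0.146, 0.005], [0.146, -0.989, -0.0], [0.005, 0.001, -1.0]]
wrist_force: [1.4, 0.3, 0.9]
gripper_width: 0.994
gripper_force: 0.0
```

Emit:
steer_hand:
  moves:
    - {"jaw":1, "tx":-0.1067, "ty":0.2533}
    - {"jaw":1, "tx":-0.1067, "ty":0.2533}
    - {"jaw":1, "tx":-0.1067, "ty":0.2533}
    - {"jaw":1, "tx":-0.1067, "ty":0.2533}
    - {"jaw":1, "tx":-0.1067, "ty":0.2533}
    - {"jaw":1, "tx":-0.1067, "ty":0.2533}

```text
time_s: 20.4
tcp_pos: [0.4153, -0.3119, 0.1634]
ee_rot: [[0.99, 0.142, -0.001], [0.142, -0.99, 0.0], [-0.001, -0.0, -1.0]]
wrist_force: [0.0, -0.7, 0.3]
gripper_width: 0.999
gripper_force: 0.0
```

Run:
```python
from station import r
from m import *
c=r.capture("top");d=r.capture("side")
for e in(c,d):
    P=parts(e,NEST,dict.fromkeys(NEST,.006));N=nests(e)
    for k in NEST:print(k,P[k],N[k][1])
cv2.imwrite("pics/f1.png",cv2.resize(c["pixels"][150:290,120:460],(800,330),interpolation=cv2.INTER_CUBIC)[...,::-1])
cv2.imwrite("pics/f2.png",d["pixels"][...,::-1])
```

```text
pot_large [0.4593, 0.111, 0.0545] [0.4592, 0.1095, 0.1043]
pot_small [0.5398, 0.3775, 0.0362] [0.54, 0.3766, 0.0836]
pot_square [0.4687, -0.1082, 0.054, 0.0515, 10.0] [0.4946, -0.1113, 0.2089, 0.1093, -6.4]
trough [0.5404, -0.3922, 0.0864, 0.0438, 5.2] [0.5507, -0.393, 0.1077, 0.0841, 4.7]Traceback (most recent call last):
  File "<stdin>", line 5, in <module>
  File "m.py", line 48, in parts
    h=np.percentile(W[m][:,2],90);v,u=np.nonzero(m&(W[...,2]>h-.005))
    return _quantile_unchecked(
        a, q, axis, out, overwrite_input, method, keepdims, weights)
    return _ureduce(a,
                    func=_quantile_ureduce_func,
    ...<5 lines>...
                    overwrite_input=overwrite_input,
                    method=method)
    r = func(a, **kwargs)
    result = _quantile(arr,
                       quantiles=q,
    ...<2 lines>...
                       out=out,
                       weights=wgt)
    slices_having_nans = np.isnan(arr[-1, ...])
                                  ~~~^^^^^^^^^
IndexError: index -1 is out of bounds for axis 0 with size 0
```

Emit:
steer_hand:
  moves:
    - {"jaw":1, "tx":-0.1067, "ty":0.1067, "tz":-0.04}
    - {"jaw":1, "tx":-0.1067, "ty":0.1067, "tz":-0.04}
    - {"jaw":1, "tx":-0.1067, "ty":0.1067, "tz":-0.04}
    - {"jaw":1, "tx":-0.1067, "ty":0.1067, "tz":-0.04}

```text
time_s: 20.9
tcp_pos: [0.3487, -0.4018, 0.1946]
ee_rot: [[0.989, 0.145, 0.001], [0.145, -0.989, -0.001], [0.001, 0.001, -1.0]]
wrist_force: [-0.3, 0.1, 0.7]
gripper_width: 1.0
gripper_force: 0.0
```

Run:
```python
from station import r
from m import *
c=r.capture("top");d=r.capture("side")
cv2.imwrite("pics/f1.png",cv2.resize(c["pixels"][150:290,120:460],(800,330),interpolation=cv2.INTER_CUBIC)[...,::-1])
cv2.imwrite("pics/f2.png",cv2.resize(d["pixels"][120:420,180:420],(640,600)[::1],interpolation=cv2.INTER_CUBIC)[...,::-1])
for e in(c,d):
    for k in NEST:
        try:print(k,parts(e,{k:NEST[k]},{k:.006})[k],nests(e,[k])[k][1:])
        except IndexError:print(k,"hidden")
```

```text
pot_large [0.4592, 0.1112, 0.0547] [[0.4592, 0.1095, 0.1043], [0.4538, 0.1103, 0.0792]]
pot_small [0.5396, 0.3773, 0.0367] [[0.54, 0.3766, 0.0836], [0.5493, 0.3883, 0.054]]
pot_square [0.4691, -0.1088, 0.0537, 0.0531, 9.2] [[0.4685, -0.1112, 0.0967, 0.0965, -81.6], [0.4693, -0.1115, 0.0766, 0.0765, -81.6]]
trough [0.5484, -0.3906, 0.0697, 0.0447, 4.7] [[0.5591, -0.3922, 0.0911, 0.0843, 4.7], [0.5585, -0.3987, 0.0771, 0.0557, 5.2]]
pot_large [0.4641, 0.1051, 0.0567] [[0.4622, 0.1282, 0.1541], [0.4638, 0.1408, 0.146]]
pot_small hidden
pot_square [0.4691, -0.1125, 0.0559, 0.0537, -81.8] [[0.4665, -0.1028, 0.1263, 0.0973, -80.7], [0.4674, -0.0932, 0.1159, 0.0796, -82.2]]
trough [0.5357, -0.3961, 0.0951, 0.0453, 5.6] [[0.5365, -0.3962, 0.135, 0.0877, 5.2], [0.5366, -0.39, 0.1198, 0.0801, 5.3]]
```

View pics/f1.png

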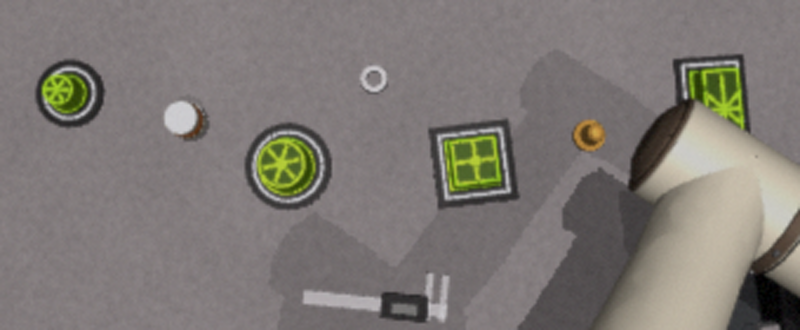

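View pics/f2.png

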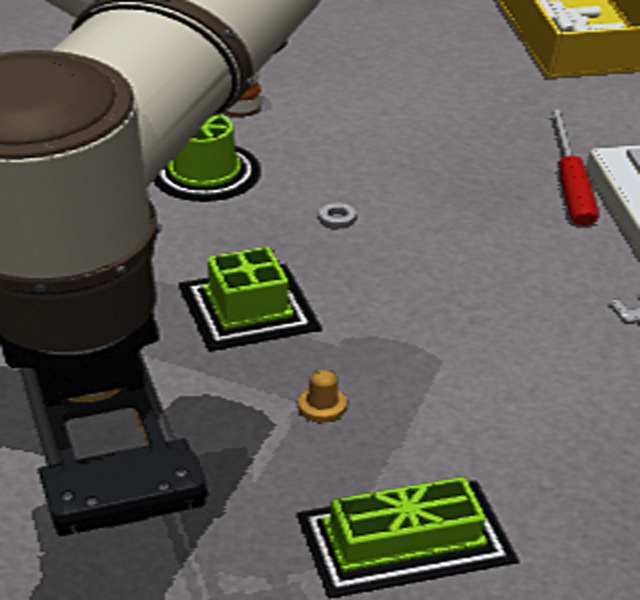

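All four mouldings are inside their outlines: in the top crop, small (68,92), large (288,165), square (473,163) and trough (718,95). The jar (183,118) and core (590,135) are where they were, and the gripper is clear.

```bash
python3 -c "
from station import r
print(r.finish_job())"
```

```text
the job is handed in; nothing more can be done
None
```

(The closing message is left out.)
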